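Sweep the cassettes through the hatch of the grossing board

TASK

The three tissue cassettes on the white grossing board are ready for the tub underneath it. With the closed fingertips push the board's sliding hatch open, sweep all three cassettes across the board so that they drop through the opening into the tub, then push the hatch fully shut again to keep the fumes in. Pinch and lift nothing, and leave the forceps, the small bottle on the board and all else on the bench where they are.

Things in the scene. Friction and masses are not known exactly. Their poses are not given: they have to be found in the camera images.
- board: white plastic grossing board on four short legs, fixed, 210 mm deep (its x, away from the robot), 400 mm long (its y, to the robot's left), z up; origin at bench height under its centre. Flat top at z = +85 mm; 8 x 8 mm rims at the front, back and right edges, left end open. Cassettes lie at x -46..+46, y -5..+135 mm. The forceps lie behind them, the small bottle stands in front
- opening (a point): centre of the opening, level with the board's top, axes as the board's; it is 104 mm wide (x: -52..+52) and 60 mm long (y: -30..+30), covered by the shut hatch. 8 mm high strips slant at 45 degrees from the front and back rims (y = +77 mm) to x = -62 and +62 mm (y = +41 mm) and meet the hatch's guides (8 mm high, inner faces at x = -59 and +59 mm), which run on to the right end
- tub: clear plastic tub, open at the top, 82 x 154 x 69 mm, fixed on the bench under the board's opening; origin at the centre of its underside, its x (82 mm) along the board's length, its y (154 mm) along the board's depth, z up; its inner floor is 6 mm up
- hatch (a joint): travel of the sliding hatch in m: 0 = fully shut, 0.070 = fully open. It slides along the board's y and opens towards -y (the robot's right). Steel plate 72 mm long (y), 4 mm thick, lying on the board's top; shut, it reaches 36 mm either side of the opening's centre. It stays where it is left and takes about 1.5 to 3 N to move
- hatch_bar (a point): top centre of the upright push bar in the middle of the hatch plate: the bar is 80 mm long (along the board's x), 7 mm thick (along its y) and stands 17 mm above the plate; its top is 21 mm above the board's top. The bar is pushed sideways with the fingertips, from the left to open and from the right to shut
- cassette_a: tissue cassette (flat perforated plastic box 38 x 28 x 6 mm, 12 g), lying flat and loose on the board; origin at the centre of its underside, x along the 38 mm side, z up while it lies flat
- cassette_b: tissue cassette (flat perforated plastic box 38 x 28 x 6 mm, 12 g), lying flat and loose on the board; origin at the centre of its underside, x along the 38 mm side, z up while it lies flat
- cassette_c: tissue cassette (flat perforated plastic box 38 x 28 x 6 mm, 12 g), lying flat and loose on the board; origin at the centre of its underside, x along the 38 mm side, z up while it lies flat
- forceps: steel spring forceps lying on the board along its back rim, 126 mm long (its y axis), 12 mm wide, 8 mm high; origin at the centre of the underside; stays where it is
- small_bottle: small brown screw-cap bottle, 26 mm across, 52 mm tall, standing on the board near its front rim at the open end; origin at the centre of its base; stays where it is
- timer: small bench timer, 60 x 66 x 18 mm, on the bench right of the board; origin at the centre of its underside; stays where it is
- haemostat: steel artery clamp lying on the bench right of the board, 192 mm long (its y axis), 65 mm wide at the rings, 6 mm high; origin at the centre of its underside; stays where it is
- marker: marker pen lying on the bench behind the board's left end, 130 mm long (its y axis), 11 mm wide, 14 mm high; origin at the centre of its underside; stays where it is
- petri: covered petri dish, 68 mm across, 15 mm high, on the bench behind the board; origin at the centre of its underside; stays where it is
Mind the look-alikes: they are no part of the job. Leave any orange look-alike of the cassette_c alone.

How it is judged:
By the outcome, as a careful person would: the job done as asked, in the order asked, and still so for the second after the job is handed in, with the robot touching nothing.
It also fails if it takes over 67 s, if anything falls off the work surface, if the arm or the gripper's body presses on something with over 40 N, if the wrist force passes 120 N, or if a joint passes its speed limit or range.

ROBOT

A 6-joint arm with a two-finger parallel gripper is mounted at the origin on a cart in front of the work surface, level with it; the furniture and walls round the work are solid. World frame = base frame: x ahead of the robot, y to its left, z up, the work surface at z = 0. Lengths are in mm, angles in rad, forces in N, time in s.
With the tool pointing down it reaches from about 300 to 775 mm from the base axis. Payload 14.6 kg.
Tool frame: the origin (TCP) lies at the very end of the fingers, on their centre line; the grasp point (between the pads) lies 19 mm behind it (grip_point_offset is the distance from the TCP to the grasp point, in mm); z points along the fingers, y is the line along which they close (so a half turn about z gives the same grasp; the last joint's range is limited). The gripper opens to 94 mm and grips with 3 to 60 N. Pads are 16 mm wide; open, the fingers measure 119 mm over their backs; the gripper's body (75 mm by 177 mm) begins 78 mm behind the grasp point.
Start: joints at [-1.326, 0.3, 1.521, -0, 1.321, -0.067], TCP at [168.718, -523.473, 205.446] pointing down, gripper open.
Joint ranges: [-3.03, 3.03], [-0.79, 2.21], [0.23, 2.52], [-1.04, 4.18], [0, 3.07], [-2.55, 2.55]. Speed limits (rad/s): [2.22, 2.22, 2.57, 3.14, 3.14, 3.14].

INTERFACE

Orientations are given as [roll, pitch, yaw] about the fixed x, y, z axes, in that order (R = Rz(yaw) Ry(pitch) Rx(roll)).
In Python, from cell import read_state, camera, camera_info, sign_off, grip_point_offset gives the robot as it stands.
- The arm moves only by the shell command python3 -m handwheel 'ROWS' [FORCE]. ROWS is text: rows parted by semicolons, each of 5 numbers parted by spaces: the shift along the world's x, y, z in units of 40 mm (1.0 is 40 mm), then the turn about the world's z in units of 5 degrees (1.0 is 5 degrees), then the closure, from 0 (fully open) to 1 (shut). In form: dx dy dz yaw gripper; .... A call has 1 to 12 rows; each row shifts and turns the commanded pose from where the row before left it; what a row does not reach is not made up. A row lasts 1/12 s, in which the tool goes at most 41.7 mm and 7.16 degrees, less where a joint would pass 70% of its speed; a pose out of reach is approached as far as the arm can. A call is refused whole if a number of a shift passes 1 or a number of a turn 1, either way. A call with a gripper value outside its range is refused whole. The fingers move at their own pace and stop on an object; FORCE is the grip in N (left out, the last holds). Time passes only in rows, so rows that do not move let the fingers close. It gives the time, the measured TCP pose, the force, the opening and the grip force at its end, in the units of the state.
- read_state(): the state, without advancing time (a new reading comes with each control period).
- camera(name): name is "scene" or "side" or "wrist"; returns (picture, depth): 480x640x3 uint8, red, green, blue; 480x640 float32, mm along the optical axis (not along the pixel's ray), 0 where there is no reading.
- camera_info(name): a dict with "intrinsics" (3x3 intrinsics, pixels), "k1" (the pictures are not rectified: a ray, as slopes to the right and down, at radius r is drawn at 1 + k1 r^2 times it, then the intrinsics apply), "world_from_camera" (4x4, takes a point from camera to world coordinates). Camera axes: x right, y down, z forward; pixel columns grow to the right and rows downward; lengths in mm; the calibration is good to about 2 mm. A picture is of the moment at which its call begins: read the wrist's pose just before it. camera_info takes no time and is no camera call; for the wrist camera it gives the pose at the moment of the call.
- sign_off(): hands the job in; it is judged then, once.
The state is a dict: "clock": time; "joints": joint angles; "qd": joint speeds; "effort": joint torques, N m; "eef_pos": TCP position; "eef_rot": TCP orientation; "wrist_force": force on the tool from outside, world axes, zero at the start; "moment": the same for the moment, N m; "finger_gap": finger opening in mm; "finger_force": force on a finger pad.
Only numpy, scipy, OpenCV 4.12 (cv2) and the standard library are available. Lean on these libraries where they do the work, as an engineer would, in place of code of your own. Each camera call takes 0.05 s, during which the arm holds its last target. There are 200 camera calls.

## Working session

There is one attempt and no reset: what is moved stays moved. The work goes in short steps, Python scripts to look and compute and a shell command to move; the robot and the scene stay as the last step left them, time stands still between calls to the robot, and variables do not carry over. Pictures are saved under pics/ and viewed, at most 14 in all, crops included, and the job is handed in when it is done.

```bash
mkdir -p pics; cat > h.py <<'E'
import numpy as np, cv2
from cell import *
def ray(info,uv):
    K=np.array(info["intrinsics"],float);k1=info["k1"]
    d=(np.atleast_2d(uv)-[K[0,2],K[1,2]])/[K[0,0],K[1,1]]
    s=d.copy()
    for _ in range(30): s=d/(1+k1*(s**2).sum(1,keepdims=True))
    T=np.array(info["world_from_camera"]); return T[:3,3], np.c_[s,np.ones(len(s))]@T[:3,:3].T
def plane(info,uv,z):
    o,d=ray(info,uv); return o+d*((z-o[2])/d[:,2])[:,None]
def shot(n,f):
    i=camera_info(n);p,d=camera(n);cv2.imwrite('pics/'+f+'.png',p[:,:,::-1]);np.savez('pics/'+f+'.npz',p=p,d=d,i=np.array(i,dtype=object));return p,d,i
E
python3 - <<'E'
from h import *
for n in("scene","side"):
    p,d,i=shot(n,n+"0");print(n,np.round(i["world_from_camera"],2).tolist(),i["k1"])
s=read_state();print(s["clock"],s["eef_pos"],s["eef_rot"],s["finger_gap"])
E
```

```text
scene [[0.83, -0.27, 0.49, 19.94], [-0.56, -0.42, 0.71, -1058.34], [0.01, -0.87, -0.5, 610.15], [0.0, 0.0, 0.0, 1.0]] -0.0038841615889879276
side [[-0.98, -0.14, 0.17, 360.13], [-0.22, 0.65, -0.73, 482.92], [-0.01, -0.75, -0.66, 850.99], [0.0, 0.0, 0.0, 1.0]] 0.003379448258550435
0.1 [ 168.66851725 -523.27346612  204.96170567] [-3.14061420e+00 -6.75804673e-05  3.11807303e-01] 94.17850034786784
```

View pics/scene0.png

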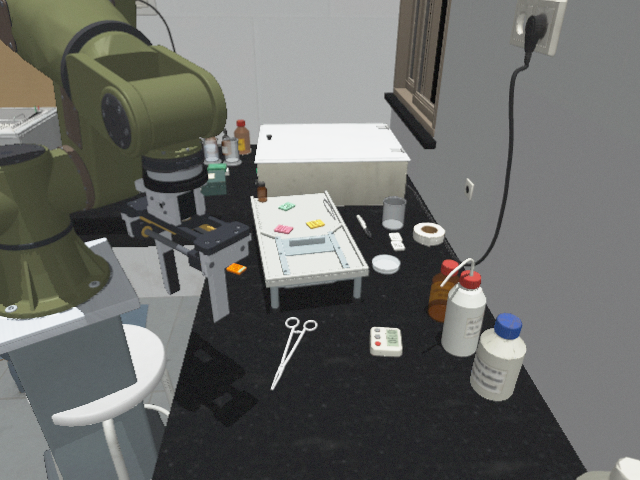

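View pics/side0.png

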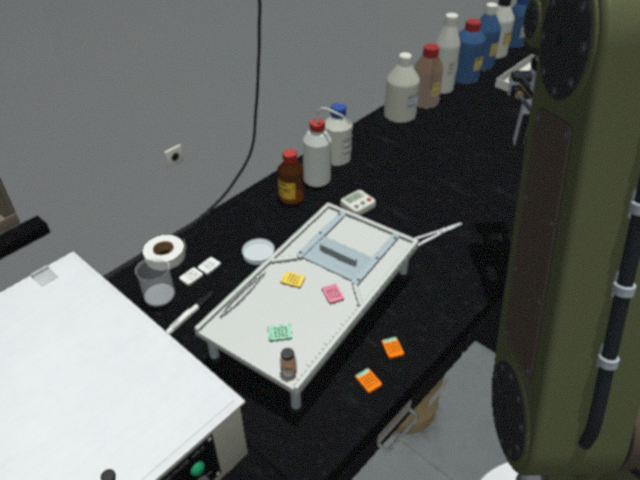

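The scene camera shows the board at about (305,235), with pink (284,229), yellow (315,224) and green (287,206) cassettes. The side camera shows them more clearly: pink (332,294), yellow (293,280), green (279,332), hatch bar (338,254) and bottle (288,363). The orange look-alikes lie off the board.

```bash
cat > m.py <<'E'
from h import *
def load(f):
    z=np.load('pics/'+f+'.npz',allow_pickle=True);return z['p'],z['d'],z['i'].item()
R={'pink':(160,179,70),'yellow':(20,34,110),'green':(60,90,50)}
def cass(f,box,zt=91):
    p,d,i=load(f);h=cv2.cvtColor(p,cv2.COLOR_RGB2HSV);out={}
    for n,(a,b,s) in R.items():
        m=cv2.inRange(h,(a,s,60),(b,255,255));k=np.zeros_like(m);x0,y0,x1,y1=box;k[y0:y1,x0:x1]=255;m&=k
        m=cv2.morphologyEx(m,cv2.MORPH_CLOSE,np.ones((3,3)))
        c=cv2.findContours(m,0,2)[0]
        if not c: out[n]=None;continue
        c=max(c,key=cv2.contourArea).reshape(-1,2);w=plane(i,c,zt)[:,:2].astype(np.float32)
        out[n]=(cv2.minAreaRect(w),w)
    return out
E
python3 - <<'E'
from m import *
for f,b in(('side0',(190,200,420,390)),('scene0',(250,190,365,280))):
    print(f)
    for n,v in cass(f,b).items():print(n,np.round(np.array(v[0][0]+v[0][1]+(v[0][2],)),1) if v else v)
    p,d,i=load(f);h=cv2.cvtColor(p,cv2.COLOR_RGB2HSV)
    m=cv2.inRange(p,(110,110,110),(255,255,255));k=np.zeros_like(m)
    x0,y0,x1,y1=b;k[y0:y1,x0:x1]=255;m&=k;m=cv2.morphologyEx(m,cv2.MORPH_OPEN,np.ones((5,5)));
    c=max(cv2.findContours(m,0,2)[0],key=cv2.contourArea).reshape(-1,2)
    q=cv2.approxPolyDP(c,8,True).reshape(-1,2);print('poly',q.tolist());print(np.round(plane(i,q,89)[:,:2]).tolist())
p,d,i=load('side0');cv2.imwrite('pics/c1.png',cv2.resize(p[195:395,190:425,::-1],None,fx=3,fy=3,interpolation=cv2.INTER_CUBIC)[:600])
E
```

```text
side0
pink [ 486.7 -203.9   26.8   38.8   35.8]
yellow [ 563.5 -222.6   28.1   36.9   81.8]
green [ 555.1 -100.6   36.2   28.7   20.7]
poly [[418, 237], [361, 216], [373, 200], [326, 203], [275, 251], [265, 239], [246, 242], [244, 257], [260, 265], [197, 332], [277, 381], [290, 348], [296, 373], [284, 385], [297, 389]]
[[353.0, -386.0], [472.0, -426.0], [455.0, -482.0], [549.0, -452.0], [615.0, -290.0], [643.0, -318.0], [676.0, -302.0], [667.0, -262.0], [632.0, -247.0], [689.0, -74.0], [535.0, -11.0], [531.0, -75.0], [510.0, -31.0], [522.0, -6.0], [501.0, -3.0]]
scene0
pink [ 481.2 -215.3   30.3   37.4   37.8]
yellow [ 559.4 -232.5   32.2   37.2   82.6]
green [ 548.6 -112.6   36.3   26.8   23.7]
poly [[251, 198], [265, 279], [364, 275], [331, 208], [364, 204], [364, 190]]
[[498.0, -13.0], [352.0, -370.0], [523.0, -466.0], [642.0, -179.0], [728.0, -206.0], [785.0, -135.0]]
```

View pics/c1.png

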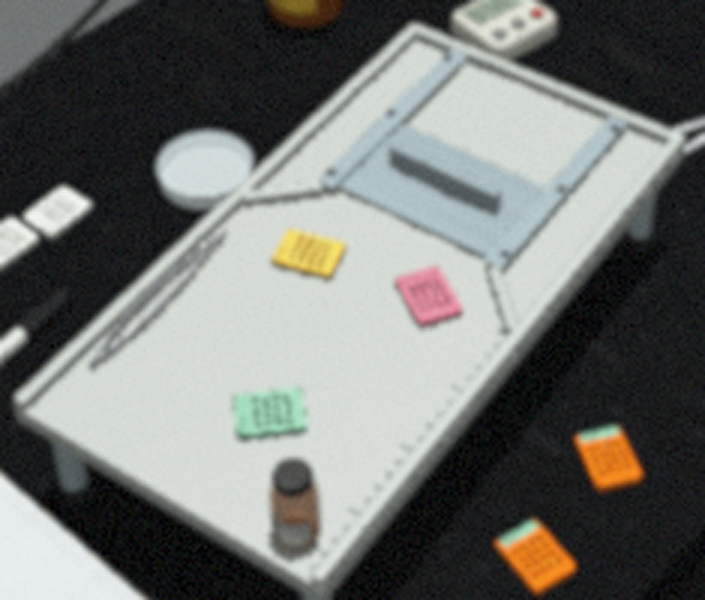

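The crop shows the board corners at (18,405), (318,578), (683,140), (415,25), the bar from (390,150) to (500,207), and the hatch's left edge from (333,182) to (495,258). I'll fit the board frame, then move above it for a wrist view.

```bash
python3 - <<'E'
from m import *
p,d,i=load('side0')
f=lambda L:np.array(L)/3.+[190,195]-.33
c=plane(i,f([(18,405),(318,578),(683,140),(415,25)]),93)[:,:2]
print('corners BL,FL,FR,BR',np.round(c).tolist());print('sides',[round(float(np.linalg.norm(c[k]-c[k-1]))) for k in range(4)],'ctr',c.mean(0))
print('bar top',np.round(plane(i,f([(390,150),(500,207)]),106)[:,:2],1).tolist())
print('hatch left edge/guide ends z89',np.round(plane(i,f([(333,182),(495,260)]),91)[:,:2],1).tolist())
print('bottle base',np.round(plane(i,f([(295,545)]),85)[:,:2],1),'top',np.round(plane(i,f([(292,475)]),137)[:,:2],1))
# white box near edge from depth
o,r=ray(i,[(243,402),(150,330),(75,258)])
for (u,v),k in zip([(238,402),(150,335),(72,262)],range(3)):
    o,r=ray(i,[(u,v)]);print('box',np.round(o+r[0]*d[v,u]),d[v,u])
E
```

```text
corners BL,FL,FR,BR [[691.0, -76.0], [503.0, -3.0], [353.0, -368.0], [544.0, -448.0]]
sides [400, 201, 395, 207] ctr [ 523.04393041 -223.82544779]
bar top [[531.5, -306.5], [456.0, -270.7]]
hatch left edge/guide ends z89 [[563.6, -286.1], [453.4, -240.8]]
bottle base [[521.2 -24.9]] top [[522.  -30.1]]
box [562.  76. 156.] 791.38055
box [724.  -2. 161.] 872.65063
box [ 919. -119.  161.] 990.2397
```

```bash
python3 -m handwheel '0.70 0.59 0.3 0.92 1; 0.70 0.59 0.3 0.92 1; 0.70 0.59 0.3 0.92 1; 0.70 0.59 0.3 0.92 1; 0.70 0.59 0.3 0.92 1; 0.70 0.59 0.3 0.92 1; 0.70 0.59 0.2 0.92 1; 0.70 0.59 0.2 0.92 1; 0.70 0.59 0.1 0.92 1; 0.70 0.59 0.1 0.92 1; 0.7 0.59 0 0.9 1; 0 0 0 0 1'
python3 - <<'E'
from h import *
p,d,i=shot('wrist','w1');s=read_state();print(s['clock'],s['eef_pos'],s['eef_rot'],s['finger_gap'],s['wrist_force']);print(np.round(i['world_from_camera'],2).tolist())
E
```

```text
clock: 1.1
eef_pos: [480.0, -260.1, 301.0]
eef_rot: [-3.141, -0.001, 1.203]
wrist_force: [-0.0, -0.5, -1.0]
finger_gap: 17.5
finger_force: 0.0
1.15 [ 478.30893304 -261.81458745  300.78729404] [-3.14054802e+00 -4.25564838e-04  1.19803770e+00] 13.383151996040551 [ 0.51224627  0.09900883 -0.14889585]
[[0.93, -0.35, -0.1, 509.33], [-0.36, -0.9, -0.26, -184.65], [0.0, 0.28, -0.96, 479.68], [0.0, 0.0, 0.0, 1.0]]
```

View pics/w1.png

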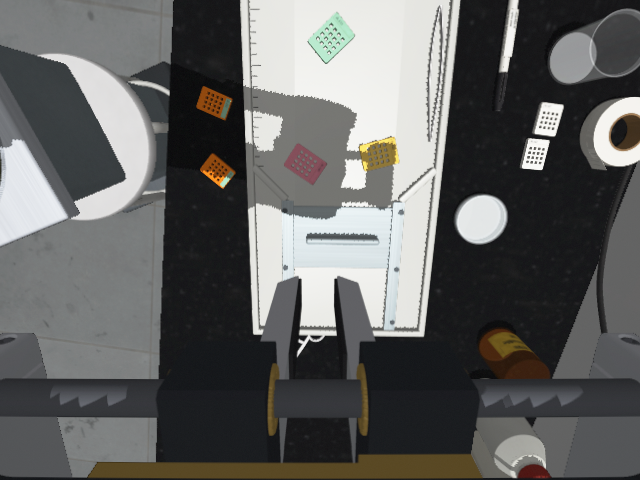

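The wrist view from above shows green (331,37), yellow (379,153), pink (305,164), the bar from (307,238) to (379,238), and the forceps near (436,75), behind the cassettes.

```bash
cat >> m.py <<'E'
O=np.array([495.,-289.]);A=np.radians(-22.)
def setb(o,a):
    global O,A;O=np.array(o);A=a
def tob(w):
    c,s=np.cos(A),np.sin(A);w=np.atleast_2d(w)[:,:2]-O;return w@np.array([[c,-s],[s,c]])
R2={'pink':(150,179,60),'yellow':(18,34,100),'green':(60,90,40)}
def cw(f,box=(250,0,450,230)):
    import m;m.R=R2;o=cass(f,box);return o
E
python3 - <<'E'
from m import *
p,d,i=load('w1')
P=lambda L,z:plane(i,L,z)[:,:2]
# guide lines inner edges (blue plates' outer screws), rims outer edges, bar
L=P([(245,60),(254,325)],93);Rr=P([(456,60),(424,325)],93);E=P([(254,334),(424,335)],85)
for n,l in(('front rim',L),('back rim',Rr)):
    v=l[0]-l[1];print(n,np.round(l,1).tolist(),'yaw',np.degrees(np.arctan2(-v[0],v[1])))
print('right end',np.round(E,1).tolist(),np.linalg.norm(E[1]-E[0]))
print('rim perp dist',tob(L)[:,0],tob(Rr)[:,0])
B=P([(307,237),(379,238)],106);print('bar',np.round(B,1).tolist(),np.linalg.norm(B[1]-B[0]),B.mean(0),np.degrees(np.arctan2(B[1,1]-B[0,1],B[1,0]-B[0,0])))
H=P([(287,203),(400,207)],89);print('hatch edge b',tob(H))
for n,v in cw('w1').items():
    if v:print(n,np.round(np.array(v[0][0]+v[0][1]+(v[0][2],)),1),'b',np.round(tob(v[0][0]),1), 'ext',np.round(tob(v[1]).min(0)),np.round(tob(v[1]).max(0)))
cv2.imwrite('pics/c2.png',cv2.resize(p[190:345,240:450,::-1],None,fx=3.7,fy=3.7,interpolation=cv2.INTER_CUBIC))
E
```

```text
front rim [[469.1, -91.0], [359.3, -360.8]] yaw -22.151368767855615
back rim [[663.1, -165.6], [550.9, -434.8]] yaw -22.620820806108945
right end [[351.1, -375.8], [547.9, -453.4]] 211.4964959826806
rim perp dist [-98.15892957 -98.92850461] [109.6523186  106.49253521]
bar [[461.3, -277.9], [533.7, -307.1]] 78.11279502074083 [ 497.51832966 -292.51676554] -21.932137458991914
hatch edge b [[-58.19630785  31.47718233]
 [ 66.83601667  28.97151682]]
pink [ 486.9 -205.7   27.8   38.    34.5] b [[-38.7  74.2]] ext [-61.  53.] [-16.  95.]
yellow [ 563.5 -223.9   27.8   38.4   82.9] b [[39.1 86. ]] ext [18. 69.] [ 60. 103.]
green [ 554.9 -103.    38.1   27.4   20.8] b [[-14.2 194.9]] ext [-36. 173.] [  7. 217.]
```

View pics/c2.png

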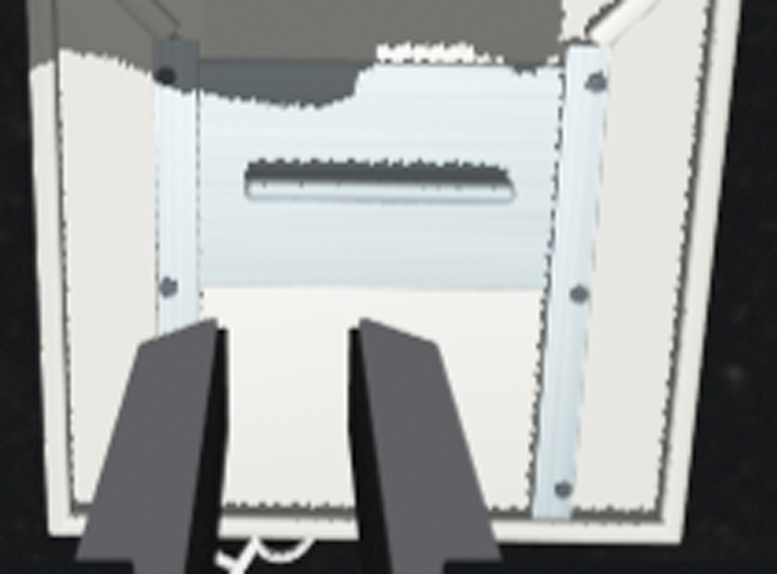

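The crop shows the bar's top strip (light) centred near full-image (343,241.5), with its dark face towards +y. The hatch's edges are at rows 207 and 268. The estimates agree to about 4 mm: O≈(495.5,-295), yaw≈-22.2°. Next I lower the closed tips just left of the bar.

```bash
sed -i 's/^O=.*/O=np.array([495.5,-295.]);A=np.radians(-22.2)/' m.py
python3 -m handwheel '0.55 -0.45 0 -0.2 1; 0 0 -1 0 1; 0 0 -1 0 1; 0 0 -1 0 1; 0 0 -1 0 1; 0 0 -0.6 0 1; 0 0 -0.4 0 1; 0 0 -0.1 0 1; 0 0 0 0 1; 0 0 0 0 1'
python3 - <<'E'
from h import *
shot('side','s2');from m import tob;s=read_state();print(tob(s['eef_pos']),s['eef_pos'],s['finger_gap'])
import cv2;p=cv2.imread('pics/s2.png');cv2.imwrite('pics/c3.png',cv2.resize(p[195:345,270:430],None,fx=4,fy=4,interpolation=2))
E
```

```text
clock: 1.98
eef_pos: [498.8, -282.5, 98.5]
eef_rot: [3.141, 0.0, 1.175]
wrist_force: [-0.2, 0.1, 0.9]
finger_gap: 1.1
finger_force: 0.0
[[-1.42250734 12.89420062]] [ 499.05489721 -282.52415764   98.91015896] 0.39865235777982794
```

View pics/c3.png

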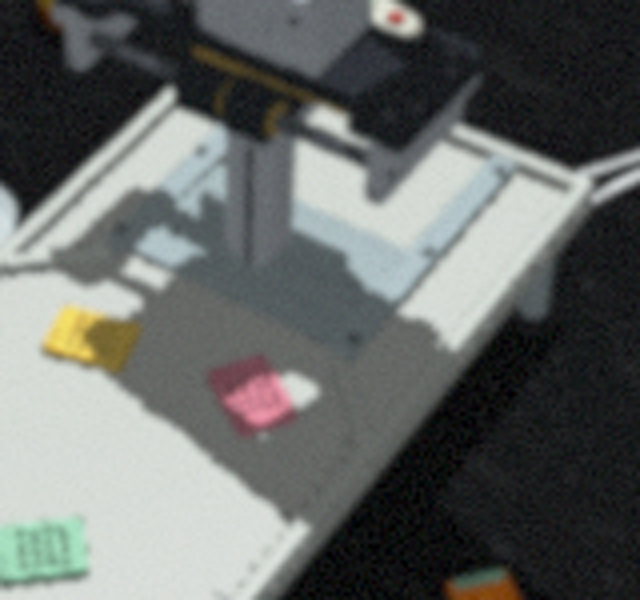

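The crop shows the closed tips standing on the hatch just left of the bar, with the cassettes untouched. Now I push the hatch open.

```bash
python3 -m handwheel '0 0 -0.05 0 1; -0.095 -0.23 0 0 1; -0.095 -0.23 0 0 1; -0.095 -0.23 0 0 1; -0.095 -0.23 0 0 1; -0.095 -0.23 0 0 1; -0.095 -0.23 0 0 1; -0.05 -0.12 0 0 1; 0 0 0 0 1'
python3 - <<'E'
from m import *
s=read_state();print(tob(s['eef_pos']),s['eef_pos'],s['wrist_force'])
E
```

```text
clock: 2.78
eef_pos: [473.2, -343.1, 95.3]
eef_rot: [-3.141, 0.0, 1.174]
wrist_force: [0.1, -0.2, -1.0]
finger_gap: 0.7
finger_force: 0.0
[[ -2.50078677 -52.9569443 ]] [ 473.17530159 -343.08637775   95.26438047] [ 0.06837523 -0.24942875 -1.04813758]
```

```bash
python3 -m handwheel '-0.028 -0.07 0 0 1; -0.028 -0.07 0 0 1'; python3 -m handwheel '-0.02 -0.05 0 0 1; -0.02 -0.05 0 0 1';python3 - <<'E'
from m import *
s=read_state();print(tob(s['eef_pos']),s['wrist_force'])
E
```

```text
clock: 2.95
eef_pos: [471.5, -347.2, 95.2]
eef_rot: [-3.141, -0.0, 1.176]
wrist_force: [2.3, 9.7, 1.4]
finger_gap: 0.4
finger_force: 5.4
clock: 3.12
eef_pos: [471.3, -347.6, 95.2]
eef_rot: [-3.14, -0.007, 1.177]
wrist_force: [12.9, 38.1, 8.5]
finger_gap: 0.4
finger_force: 19.9
[[ -2.49627807 -57.84551616]] [12.88907127 38.141762    8.53202248]
```

The hatch is at its stop (contact at y≈-58, as expected). I back off and rise, then re-measure the cassettes and the forceps.

```bash
python3 -m handwheel '0.06 0.14 0 0 1; 0.04 0.1 0 0 1; 0 0 0.5 0 1; 0 0 1 0 1; 0 0 1 0 1; 0 0 1 0 1; 0 0 1 0 1; 0 0 0 0 1; 0 0 0 0 1'
python3 - <<'E'
from m import *
shot('wrist','w2');s=read_state();print(tob(s['eef_pos']),s['eef_pos'],s['wrist_force'])
for n,v in cw('w2',(200,0,480,300)).items():
    if v:print(n,np.round(v[0][0]+v[0][1],1),v[0][2],'b',np.round(tob(v[0][0]),1), 'ext',np.round(tob(v[1]).min(0)),np.round(tob(v[1]).max(0)))
E
```

```text
clock: 3.87
eef_pos: [474.5, -342.3, 277.6]
eef_rot: [3.138, 0.002, 1.176]
wrist_force: [-0.6, 0.1, -0.7]
finger_gap: 0.3
finger_force: 0.0
[[ -2.15224694 -51.56064281]] [ 474.02558402 -341.92527583  275.39640017] [ 0.35914304  0.03453957 -1.44417355]
pink [ 486.9 -205.9   27.8   38.4] 34.86037826538086 b [[-41.6  79.3]] ext [-64.  58.] [-19. 100.]
yellow [ 563.4 -224.4   27.7   38.3] 82.94168853759766 b [[36.2 91. ]] ext [15. 74.] [ 58. 108.]
green [ 411.5 -202.7    0.     0. ] 0.0 b [[-112.6   53.7]] ext [-113.   54.] [-113.   54.]
```

View pics/w2.png

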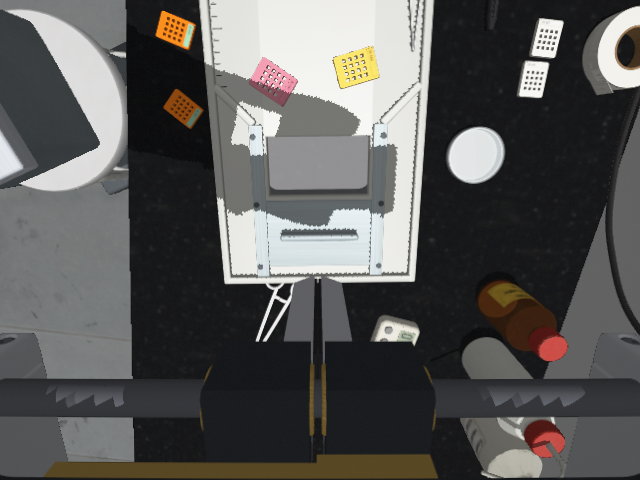

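The picture shows the hatch open, the opening from (267,137) to (369,190), pink at (274,81), yellow at (356,67) and the forceps' lower tip at (414,48).

```bash
python3 - <<'E'
from m import *
p,d,i=load('w2')
for n,q,z in(('open top corners',[(267,137),(369,136)],85),('forceps tip/left edge',[(414,48),(411,20)],89),('guide inner',[(262,130),(374,130)],93),('rims inner',[(211,90),(424,90)],93),('strip top ends',[(217,86),(418,84),(255,122),(381,122)],93)):
    print(n,np.round(tob(plane(i,q,z)),1).tolist())
E
```

```text
open top corners [[-50.1, 29.0], [51.6, 29.2]]
forceps tip/left edge [[90.3, 107.6], [86.1, 130.7]]
guide inner [[-53.6, 35.6], [55.1, 34.8]]
rims inner [[-99.9, 72.2], [101.1, 70.7]]
strip top ends [[-93.9, 75.6], [95.1, 76.0], [-60.0, 43.1], [61.6, 42.2]]
```

```bash
cat > st.py <<'E'
from m import *
s=read_state();e=s['eef_pos'];print('b',np.round(tob(e),1),'z',round(e[2],1),'yaw_b',round(float(np.degrees(s['eef_rot'][2]-A))-90,1),'t',s['clock'],'F',np.round(s['wrist_force'],1))
E
python3 -m handwheel '-0.04 0.83 -0.3 -1 1; -0.04 0.83 -0.3 -1 1; -0.04 0.83 -0.3 -1 1; -0.04 0.83 -0.3 -1 1; -0.04 0.83 -0.3 -1 1; 0 0 -0.8 -1 1; 0 0 -0.8 -0.5 1; 0 0 -0.8 0 1; 0 0 -0.5 0 1; 0 0 0 0 1; 0 0 0 0 1'; python3 st.py
```

```text
clock: 4.83
eef_pos: [465.3, -175.5, 98.4]
eef_rot: [-3.139, 0.002, 0.609]
wrist_force: [-0.0, 0.1, 0.5]
finger_gap: 0.4
finger_force: 0.0
b [[-73.1  99.2]] z 98.4 yaw_b -32.9 t 4.8333 F [-0.   0.1  0.5]
```

```bash
python3 -m handwheel '0 0 -0.16 0 1; 0 0 -0.1 0 1; 0 0 0 0 1; 0.086 -0.123 0 0 1; 0.086 -0.123 0 0 1; 0.086 -0.123 0 0 1; 0.086 -0.123 0 0 1; 0.086 -0.123 0 0 1; 0.086 -0.123 0 0 1; 0 0 0 0 1'; python3 st.py
python3 -m handwheel '-0.12 0.17 0 0 1; 0 0 0.5 0 1; -0.2 0.3 1 0 1; 0 0 1 0 1; 0 0 0 0 1'; python3 - <<'E'
from m import *
p,d,i=shot('wrist','w3');import st
for f,b in (('w3',(100,0,540,330)),):
  for n,v in cw(f,b).items():
    if v:print(n,np.round(v[0][1],1),v[0][2],'b',np.round(tob(v[0][0]),1), 'ext',np.round(tob(v[1]).min(0)),np.round(tob(v[1]).max(0)))
E
```

```text
clock: 5.67
eef_pos: [487.4, -206.4, 89.3]
eef_rot: [3.141, -0.0, 0.608]
wrist_force: [1.5, 0.5, 1.1]
finger_gap: 0.4
finger_force: 0.5
b [[-41.  79.]] z 89.3 yaw_b -33.0 t 5.6667 F [1.5 0.5 1.1]
clock: 6.08
eef_pos: [475.8, -187.1, 195.2]
eef_rot: [3.133, -0.005, 0.609]
wrist_force: [0.4, -0.0, 1.1]
finger_gap: 0.6
finger_force: 0.0
b [[-59.8  92.4]] z 191.7 yaw_b -32.9 t 6.1333 F [-0.9 -0.2 -0.4]
pink [27.4 38.3] 34.779808044433594 b [[-20.5  67.2]] ext [-43.  46.] [ 2. 88.]
yellow [28.4 38. ] 83.10034942626953 b [[36.1 92.4]] ext [15. 75.] [ 58. 110.]
green [38.  27.8] 20.64999771118164 b [[-17.6 201. ]] ext [-40. 179.] [  5. 223.]
```

Pink moved cleanly to x≈-20. I turn the wide side of the tips across the board and get behind pink.

```bash
python3 -m handwheel '0.08 -0.015 0 -0.95 1; 0.08 -0.015 0 -0.95 1; 0.08 -0.015 0 -0.95 1; 0.08 -0.015 0 -0.95 1; 0.08 -0.015 0 -0.95 1; 0.08 -0.015 0 -0.95 1; 0.08 -0.015 0 -0.95 1; 0.08 -0.015 -0.4 -0.95 1; 0.08 -0.015 -0.5 -0.95 1; 0.08 -0.015 -0.5 -0.95 1; 0.08 -0.015 -0.5 -0.95 1; 0.07 -0.015 -0.4 -0.95 1'; python3 -m handwheel '0 0 0 0 1';python3 st.py
```

```text
clock: 7.13
eef_pos: [511.1, -193.4, 93.5]
eef_rot: [-3.142, 0.003, -0.39]
wrist_force: [-0.4, -0.2, 0.0]
finger_gap: 0.4
finger_force: 0.0
clock: 7.22
eef_pos: [510.2, -193.0, 92.0]
eef_rot: [-3.141, 0.006, -0.39]
wrist_force: [0.2, -0.6, -0.7]
finger_gap: 0.6
finger_force: 0.0
b [[-24.9 100. ]] z 92.0 yaw_b -90.2 t 7.2167 F [ 0.2 -0.6 -0.7]
```

```bash
python3 -m handwheel '0.04 -0.02 -0.1 0 1; 0 0 0 0 1; -0.0756 -0.185 0 0 1; -0.0756 -0.185 0 0 1; -0.0756 -0.185 0 0 1; -0.0756 -0.185 0 0 1; -0.0756 -0.185 0 0 1; -0.0756 -0.185 0 0 1'; python3 st.py; python3 -m handwheel '-0.0756 -0.185 0 0 1; -0.0756 -0.185 0 0 1; -0.0756 -0.185 0 0 1; -0.0756 -0.185 0 0 1; 0 0 0 0 1'; python3 st.py
python3 -m handwheel '0 0 0.7 0 1; 0.2 0.4 1 0 1; 0.2 0.4 1 0 1; 0 0 0.5 0 1; 0 0 0 0 1'; python3 - <<'E'
from m import *
p,d,i=shot('wrist','w3');import st
for n,v in cw('w3',(100,0,540,400)).items():
    if v:print(n,np.round(v[0][1],1),v[0][2],'b',np.round(tob(v[0][0]),1), 'ext',np.round(tob(v[1]).min(0)),np.round(tob(v[1]).max(0)))
E
```

```text
clock: 7.88
eef_pos: [495.1, -240.3, 92.4]
eef_rot: [3.142, -0.0, -0.387]
wrist_force: [-0.3, -0.3, 0.5]
finger_gap: 0.3
finger_force: 0.0
b [[-21.   50.5]] z 92.4 yaw_b -90.0 t 7.8833 F [-0.3 -0.3  0.5]
clock: 8.3
eef_pos: [482.9, -270.1, 92.2]
eef_rot: [3.141, 0.0, -0.387]
wrist_force: [-0.6, -1.1, 0.1]
finger_gap: 0.5
finger_force: 0.0
b [[-21.1  18.3]] z 92.2 yaw_b -90.0 t 8.3 F [-0.6 -1.1  0.1]
clock: 8.72
eef_pos: [500.4, -238.3, 221.4]
eef_rot: [3.141, -0.008, -0.385]
wrist_force: [0.5, -0.3, 0.5]
finger_gap: 0.2
finger_force: 0.0
b [[-17.7  54. ]] z 218.4 yaw_b -89.9 t 8.7667 F [-0.3 -0.1 -0.5]
pink [28.  38.5] 34.84830856323242 b [[-20.2  65.8]] ext [-43.  45.] [ 3. 87.]
yellow [27.8 38.1] 83.09114074707031 b [[37.1 91.2]] ext [16. 74.] [ 58. 109.]
green [37.7 29.6] 20.53717041015625 b [[-16.6 199.9]] ext [-39. 177.] [  5. 222.]
```

View pics/w3.png

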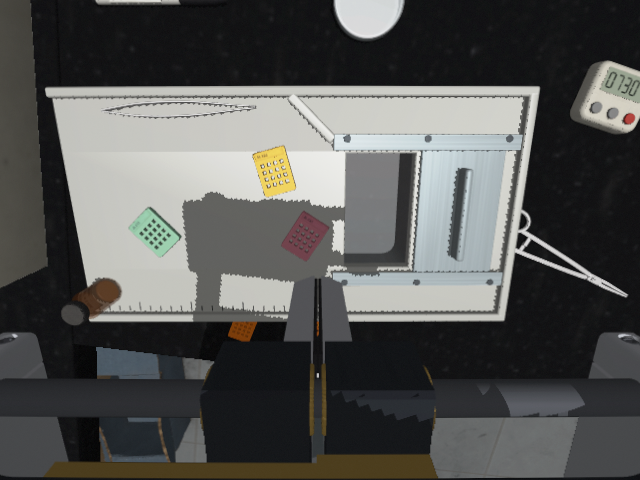

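The picture shows that pink at (305,236) has not moved: the tips passed over it at z≈92. The hatch is open and yellow (274,171), green (155,232) and bottle (95,298) are untouched. I go back and check the height before pushing.

```bash
python3 -m handwheel '0.16 0.53 0 0 1; 0.155 0.53 0 0 1; 0 0 -1 0 1; 0 0 -1 0 1; 0 0 -0.7 0 1; 0 0 -0.4 0 1; 0 0 0 0 1; 0 0 0 0 1';python3 st.py
```

```text
clock: 9.43
eef_pos: [510.6, -195.9, 91.3]
eef_rot: [-3.141, 0.003, -0.386]
wrist_force: [-0.3, 0.8, -0.3]
finger_gap: 0.7
finger_force: 0.0
b [[-23.4  97.5]] z 91.3 yaw_b -89.9 t 9.4333 F [-0.3  0.8 -0.3]
```

```bash
python3 -m handwheel '0 0 -0.09 0 1; 0 0 0 0 1; 0 0 0 0 1; 0 0 0 0 1';python3 st.py
```

```text
clock: 9.77
eef_pos: [511.5, -196.1, 89.4]
eef_rot: [3.142, -0.001, -0.386]
wrist_force: [-0.3, -0.1, -0.7]
finger_gap: 0.7
finger_force: 0.0
b [[-22.5  97.6]] z 89.4 yaw_b -89.9 t 9.7667 F [-0.3 -0.1 -0.7]
```

```bash
python3 -m handwheel '0 0 -0.045 0 1; 0 0 0 0 1; -0.0756 -0.185 0 0 1; -0.0756 -0.185 0 0 1; -0.0756 -0.185 0 0 1; -0.0756 -0.185 0 0 1; -0.0756 -0.185 0 0 1'; python3 st.py; python3 - <<'E'
from m import *
shot('side','s3')
for n,v in cass('s3',(190,200,420,390)).items():
    if v:print(n,np.round(v[0][1],1),v[0][2],'b',np.round(tob(v[0][0]),1))
E
```

```text
clock: 10.35
eef_pos: [495.7, -234.0, 86.9]
eef_rot: [-3.142, 0.0, -0.387]
wrist_force: [-0.2, 0.1, 0.4]
finger_gap: 0.6
finger_force: 0.1
b [[-22.9  56.5]] z 86.9 yaw_b -90.0 t 10.35 F [-0.2  0.1  0.4]
pink [ 7.3 17.9] 17.465940475463867 b [[-26.3  26.5]]
yellow [28.1 36.9] 81.84158325195312 b [[35.6 92.7]]
green [35.9 29. ] 21.47097396850586 b [[-18.2 202.4]]
```

```bash
python3 -m handwheel '-0.07 -0.173 0.02 0 1; -0.07 -0.173 0 0 1; -0.07 -0.173 0 0 1; -0.07 -0.173 0 0 1; -0.07 -0.173 0 0 1; 0 0 0 0 1'; python3 st.py
python3 -m handwheel '0 0 0.7 0 1; 0.2 0.4 1 0 1; 0.2 0.4 1 0 1; 0.2 0.4 0.5 0 1; 0 0 0 0 1'; python3 - <<'E'
from m import *
p,d,i=shot('wrist','w4');import st
for n,v in cw('w4',(100,0,540,400)).items():
    if v:print(n,np.round(v[0][1],1),v[0][2],'b',np.round(tob(v[0][0]),1), 'ext',np.round(tob(v[1]).min(0)),np.round(tob(v[1]).max(0)))
E
```

```text
clock: 10.9
eef_pos: [481.6, -268.8, 87.7]
eef_rot: [3.141, 0.0, -0.387]
wrist_force: [0.3, 0.2, -0.6]
finger_gap: 0.5
finger_force: 0.0
b [[-22.7  19. ]] z 87.7 yaw_b -90.0 t 10.9 F [ 0.3  0.2 -0.6]
clock: 11.32
eef_pos: [507.7, -219.7, 216.8]
eef_rot: [3.141, -0.008, -0.384]
wrist_force: [-0.2, 0.0, -0.2]
finger_gap: 0.6
finger_force: 0.0
b [[-18.   73.2]] z 213.8 yaw_b -89.8 t 11.3667 F [-0.  -0.6 -0. ]
pink [21.8 30.7] 61.17522430419922 b [[12.8 21.5]] ext [-4.  9.] [28. 31.]
yellow [27.8 38.1] 82.97554016113281 b [[37.  91.4]] ext [15. 74.] [ 58. 109.]
green [37.9 29.7] 20.934783935546875 b [[-16.6 199.9]] ext [-39. 177.] [  6. 222.]
```

Pink has dropped: it now appears at 0.8 of its size, inside the opening. Next I nudge yellow inwards from its back end.

```bash
python3 -m handwheel '0.743 -0.064 0 1 1; 0.743 -0.064 0 1 1; 0.743 -0.064 0 1 1; 0 0 0 0 1; 0 0 -1 0 1; 0 0 -1 0 1; 0 0 -0.7 0 1; 0 0 -0.3 0 1; 0 0 0 0 1; 0 0 0 0 1; 0 0 0 0 1';python3 st.py
```

```text
clock: 12.28
eef_pos: [595.2, -229.4, 93.7]
eef_rot: [3.141, -0.002, -0.125]
wrist_force: [0.0, 0.4, 0.7]
finger_gap: 0.4
finger_force: 0.0
b [[67.5 98.4]] z 93.7 yaw_b -75.0 t 12.2833 F [0.  0.4 0.7]
```

```bash
python3 -m handwheel '0 0 -0.15 0 1; 0 0 0 0 1; 0 0 0 0 1; -0.1365 0.017 0 0 1; -0.1365 0.017 0 0 1; -0.1365 0.017 0 0 1; -0.1365 0.017 0 0 1; 0 0 0 0 1'; python3 st.py
python3 -m handwheel '0.2 -0.02 0 0 1; 0 0 0.6 0 1; 0 0 1 0 1; -0.3 0.5 1 -1 1; -0.3 0.5 0.4 -1 1; 0 0 0 -1 1; 0 0 0 0 1; 0 0 0 0 1'; python3 - <<'E'
from m import *
p,d,i=shot('wrist','w5');import st
for n,v in cw('w5',(50,0,540,400)).items():
    if v:print(n,np.round(v[0][1],1),v[0][2],'b',np.round(tob(v[0][0]),1), 'ext',np.round(tob(v[1]).min(0)),np.round(tob(v[1]).max(0)))
E
```

```text
clock: 12.95
eef_pos: [571.7, -226.1, 86.0]
eef_rot: [-3.142, 0.0, -0.125]
wrist_force: [0.8, -0.7, 0.2]
finger_gap: 0.5
finger_force: 0.0
b [[44.5 92.6]] z 86.0 yaw_b -75.0 t 12.95 F [ 0.8 -0.7  0.2]
clock: 13.62
eef_pos: [557.8, -189.0, 201.6]
eef_rot: [3.142, 0.0, -0.384]
wrist_force: [-0.5, -0.5, 0.3]
finger_gap: 0.6
finger_force: 0.0
b [[ 17.6 121.5]] z 201.1 yaw_b -89.8 t 13.6667 F [-0.1  0.3  0. ]
pink [11.4 31.1] 65.81645965576172 b [[20.8 26.7]] ext [ 5. 21.] [36. 32.]
yellow [27.9 38.6] 82.9493408203125 b [[17.4 86.4]] ext [-4. 69.] [ 39. 104.]
green [37.8 29.5] 20.72891616821289 b [[-16.4 200.4]] ext [-39. 178.] [  6. 223.]
```

```bash
python3 -m handwheel '0 0 -1 0 1; 0 0 -1 0 1; 0 0 -0.5 0 1; 0 0 -0.2 0 1; 0 0 0 0 1; 0 0 0 0 1; 0 0 0 0 1';python3 st.py
```

```text
clock: 14.25
eef_pos: [558.7, -189.4, 95.4]
eef_rot: [3.142, -0.002, -0.386]
wrist_force: [-0.1, 0.0, 0.5]
finger_gap: 0.6
finger_force: 0.0
b [[ 18.6 121.6]] z 95.4 yaw_b -89.9 t 14.25 F [-0.1  0.   0.5]
```

```bash
python3 -m handwheel '-0.03 0 -0.19 0 1; 0 0 0 0 1; 0 0 0 0 1; -0.0756 -0.185 0 0 1; -0.0756 -0.185 0 0 1; -0.0756 -0.185 0 0 1; -0.0756 -0.185 0 0 1; -0.0756 -0.185 0 0 1; -0.0756 -0.185 0 0 1; -0.0756 -0.185 0 0 1'; python3 st.py; python3 -m handwheel '-0.0756 -0.185 0 0 1; -0.0756 -0.185 0 0 1; -0.0756 -0.185 0 0 1; -0.0756 -0.185 0 0 1; -0.0756 -0.185 0 0 1; -0.07 -0.17 0 0 1; 0 0 0 0 1'; python3 st.py
python3 -m handwheel '0 0 0.7 0 1; 0.2 0.6 1 0 1; 0.2 0.8 1 0 1; 0.2 0.8 0.3 0 1; 0.2 0.8 0 0 1; 0 0 0 0 1; 0 0 0 0 1'; python3 - <<'E'
from m import *
p,d,i=shot('wrist','w6');import st
for n,v in cw('w6',(50,0,640,400)).items():
    if v:print(n,np.round(v[0][1],1),v[0][2],'b',np.round(tob(v[0][0]),1), 'ext',np.round(tob(v[1]).min(0)),np.round(tob(v[1]).max(0)))
E
```

```text
clock: 15.08
eef_pos: [535.2, -241.6, 86.3]
eef_rot: [-3.142, -0.0, -0.387]
wrist_force: [-0.4, 0.2, 1.9]
finger_gap: 0.3
finger_force: 0.8
b [[16.6 64.4]] z 86.3 yaw_b -90.0 t 15.0833 F [-0.4  0.2  1.9]
clock: 15.67
eef_pos: [516.9, -285.8, 85.9]
eef_rot: [3.141, 0.0, -0.388]
wrist_force: [1.0, -0.1, -0.0]
finger_gap: 0.6
finger_force: 0.0
b [[16.3 16.6]] z 85.9 yaw_b -90.0 t 15.6667 F [ 1.  -0.1 -0. ]
clock: 16.25
eef_pos: [547.3, -172.4, 193.6]
eef_rot: [3.142, -0.0, -0.384]
wrist_force: [0.9, -0.2, -0.8]
finger_gap: 0.7
finger_force: 0.0
b [[  1.8 132. ]] z 193.3 yaw_b -89.9 t 16.3 F [-0.4 -1.   0.4]
pink [ 9.  30.6] 67.53997802734375 b [[17.5 27.9]] ext [ 2. 23.] [33. 32.]
yellow [ 3.7 38.2] 68.35546112060547 b [[-134.7  127.4]] ext [-154.  125.] [-116.  129.]
green [37.9 29.3] 20.719274520874023 b [[-16.6 200.4]] ext [-39. 178.] [  6. 223.]
```

View pics/w6.png

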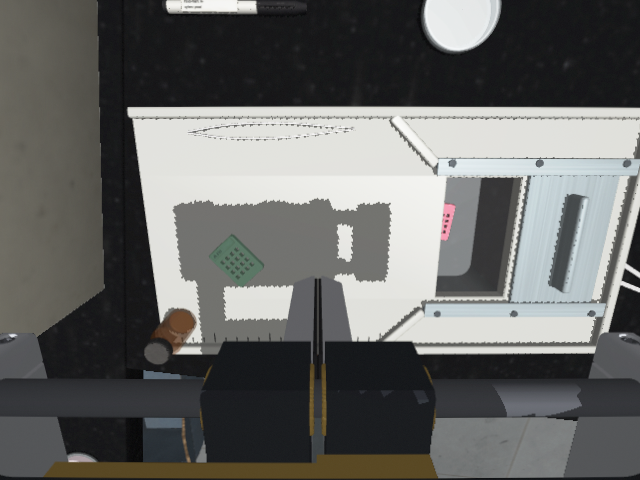

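The picture shows only green (235,260) left on the board. Pink is visible in the tub at (447,222), and the bottle (170,335) and forceps (270,130) are in place. Next is green.

```bash
python3 -m handwheel '0.197 0.857 0 0 1; 0.197 0.857 0 0 1; 0.197 0.857 0 0 1; 0 0 0 0 1; 0 0 -1 0 1; 0 0 -0.8 0 1; 0 0 -0.5 0 1; 0 0 -0.2 0 1; 0 0 0 0 1; 0 0 0 0 1; 0 0 0 0 1';python3 st.py
```

```text
clock: 17.22
eef_pos: [571.5, -71.5, 95.2]
eef_rot: [-3.141, -0.002, -0.387]
wrist_force: [-0.5, 0.5, 1.3]
finger_gap: 0.3
finger_force: 0.0
b [[-14.1 235.7]] z 95.2 yaw_b -90.0 t 17.2167 F [-0.5  0.5  1.3]
```

```bash
python3 -m handwheel '0 0 -0.18 0 1; 0 0 0 0 1; 0 0 0 0 1; -0.0756 -0.185 0 0 1; -0.0756 -0.185 0 0 1; -0.0756 -0.185 0 0 1; -0.0756 -0.185 0 0 1; -0.0756 -0.185 0 0 1; -0.0756 -0.185 0 0 1; -0.0756 -0.185 0 0 1; -0.0756 -0.185 0 0 1'; python3 st.py
python3 - <<'E'
from m import *
p,d,i=shot('side','s4');q,_,j=shot('wrist','w7')
for f,b in(('s4',(190,200,420,390)),('w7',(50,0,640,400))):
  for n,v in cw(f,b).items():
    if v:print(f,n,np.round(v[0][1],1),v[0][2],'b',np.round(tob(v[0][0]),1), 'ext',np.round(tob(v[1]).min(0)),np.round(tob(v[1]).max(0)))
E
```

```text
clock: 18.13
eef_pos: [546.2, -130.9, 86.4]
eef_rot: [-3.142, -0.0, -0.387]
wrist_force: [-0.4, 0.4, 0.1]
finger_gap: 0.5
finger_force: 0.1
b [[-15.1 171.1]] z 86.4 yaw_b -89.9 t 18.1333 F [-0.4  0.4  0.1]
s4 yellow [ 9.3 19.5] 60.983001708984375 b [[ 24.3 114.6]] ext [ 15. 110.] [ 34. 120.]
s4 green [31.6 38.7] 62.564449310302734 b [[-34.9 152. ]] ext [-54. 135.] [-17. 169.]
w7 yellow [ 1.7 23.6] 67.61072540283203 b [[-68.4 173.3]] ext [-80. 172.] [-57. 174.]
w7 green [22.6 29.9] 67.75618743896484 b [[-26.3 145.1]] ext [-41. 134.] [-11. 156.]
```

```bash
python3 - <<'E'
import cv2
p=cv2.imread('pics/s4.png');q=cv2.imread('pics/w7.png')
import numpy as np
a=cv2.resize(p[200:390,190:420],(460,380),interpolation=2);b=cv2.resize(q[80:400,150:480],(330,320))
o=np.zeros((380,800,3),np.uint8);o[:,:460]=a;o[:320,465:795]=b;cv2.imwrite('pics/c4.png',o)
E
```

```text
(no output)
```

View pics/c4.png

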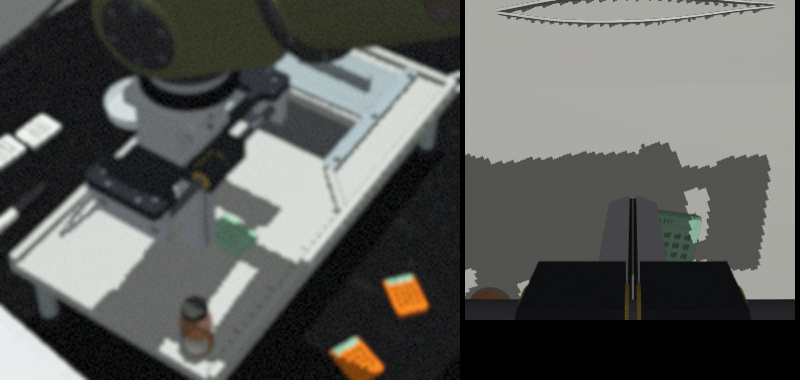

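The side crop shows green at (236,235) beside the tips. Together with the wrist view this puts it at about x=-54..-11, so it has slid sideways off the tips. I lift, measure, and nudge it back inwards.

```bash
python3 -m handwheel '0.0756 0.185 0 0 1; 0.02 0.05 0 0 1; 0 0 0.7 0 1; -0.5 0 1 0 1; -0.5 0 1 0 1; -0.3 0 0 0 1; 0 0 0 0 1; 0 0 0 0 1'; python3 - <<'E'
from m import *
shot('wrist','w8');import st
for n,v in cw('w8',(0,0,640,400)).items():
    if v:print(n,np.round(v[0][1],1),v[0][2],'b',np.round(tob(v[0][0]),1), 'ext',np.round(tob(v[1]).min(0)),np.round(tob(v[1]).max(0)))
E
```

```text
clock: 18.9
eef_pos: [501.2, -120.1, 188.7]
eef_rot: [-3.142, -0.0, -0.386]
wrist_force: [0.1, 0.2, -0.1]
finger_gap: 0.5
finger_force: 0.0
b [[-60.7 164.1]] z 188.0 yaw_b -89.9 t 18.95 F [-1.2 -0.2 -0. ]
pink [ 2.  13.9] 65.62630462646484 b [[10.2 32.3]] ext [ 3. 31.] [17. 33.]
yellow [ 3.6 37.5] 68.2343521118164 b [[-193.4  158.7]] ext [-212.  157.] [-175.  161.]
green [27.9 38.2] 59.494869232177734 b [[-33.2 149.7]] ext [-53. 134.] [-13. 165.]
```

```bash
python3 -m handwheel '-0.21 -0.17 0 0 1; 0 0 0 0 1; 0 0 -1 0 1; 0 0 -0.8 0 1; 0 0 -0.4 0 1; 0 0 -0.2 0 1; 0 0 0 0 1; 0 0 0 0 1; 0 0 0 0 1';python3 st.py
```

```text
clock: 19.7
eef_pos: [493.4, -127.7, 94.1]
eef_rot: [-3.141, -0.002, -0.386]
wrist_force: [-0.4, 0.3, -0.0]
finger_gap: 0.4
finger_force: 0.0
b [[-65.2 154.1]] z 94.1 yaw_b -89.9 t 19.7 F [-0.4  0.3 -0. ]
```

```bash
python3 -m handwheel '0 0 -0.15 0 1; 0 0 0 0 1; 0 0 0 0 1; 0.112 -0.066 0 0 1; 0.112 -0.066 0 0 1; 0.112 -0.066 0 0 1; 0.112 -0.066 0 0 1; 0.112 -0.066 0 0 1; 0 0 0 0 1';python3 st.py; python3 -m handwheel '-0.17 0.1 0 0 1; 0 0 0.7 0 1; 0.4 0.1 1 0 1; 0.4 0.1 0.8 0 1; 0.4 0.1 0 0 1; 0 0 0 0 1; 0 0 0 0 1'; python3 - <<'E'
from m import *
shot('wrist','w9');import st
for n,v in cw('w9',(0,0,640,400)).items():
    if v:print(n,np.round(v[0][1],1),v[0][2],'b',np.round(tob(v[0][0]),1), 'ext',np.round(tob(v[1]).min(0)),np.round(tob(v[1]).max(0)))
E
```

```text
clock: 20.45
eef_pos: [515.8, -141.2, 86.8]
eef_rot: [3.142, -0.0, -0.387]
wrist_force: [-0.3, -0.0, -0.1]
finger_gap: 0.4
finger_force: 0.0
b [[-39.3 150.1]] z 86.8 yaw_b -90.0 t 20.45 F [-0.3 -0.  -0.1]
clock: 21.03
eef_pos: [555.1, -124.3, 184.9]
eef_rot: [3.141, 0.001, -0.386]
wrist_force: [-0.2, -0.4, -0.4]
finger_gap: 0.4
finger_force: 0.0
b [[ -9.6 180.3]] z 184.5 yaw_b -89.9 t 21.0833 F [-0.3  0.7 -1.2]
yellow [ 3.6 37.1] 68.25009155273438 b [[-139.1  175.3]] ext [-158.  173.] [-121.  177.]
green [27.8 38.4] 67.38436889648438 b [[ -9.4 149.3]] ext [-29. 135.] [ 10. 163.]
```

Green is now square to the board at x=-9, with the tips directly behind it.

```bash
python3 -m handwheel '0 0 -1 0 1; 0 0 -0.8 0 1; 0 0 -0.4 0 1; 0 0 -0.2 0 1; 0 0 0 0 1; 0 0 0 0 1; 0 0 0 0 1';python3 st.py
```

```text
clock: 21.67
eef_pos: [556.1, -125.0, 90.8]
eef_rot: [-3.141, -0.002, -0.386]
wrist_force: [0.2, 0.1, 1.2]
finger_gap: 0.1
finger_force: 0.0
b [[ -8.1 180.3]] z 90.8 yaw_b -89.9 t 21.6667 F [0.2 0.1 1.2]
```

```bash
python3 -m handwheel '-0.03 0.01 -0.08 0 1; 0 0 0 0 1; 0 0 0 0 1; -0.0756 -0.185 0 0 1; -0.0756 -0.185 0 0 1; -0.0756 -0.185 0 0 1; -0.0756 -0.185 0 0 1; -0.0756 -0.185 0 0 1; -0.0756 -0.185 0 0 1; -0.0756 -0.185 0 0 1; -0.0756 -0.185 0 0 1; -0.0756 -0.185 0 0 1'; python3 st.py
python3 - <<'E'
from m import *
p,d,i=shot('side','s5');q,_,j=shot('wrist','w10')
for f,b in(('s5',(190,200,420,390)),('w10',(0,0,640,400))):
  for n,v in cw(f,b).items():
    if v:print(f,n,np.round(v[0][1],1),v[0][2],'b',np.round(tob(v[0][0]),1), 'ext',np.round(tob(v[1]).min(0)),np.round(tob(v[1]).max(0)))
E
```

```text
clock: 22.67
eef_pos: [527.0, -191.8, 86.3]
eef_rot: [-3.142, -0.0, -0.386]
wrist_force: [0.9, 1.6, 2.6]
finger_gap: 0.6
finger_force: 1.2
b [[ -9.9 107.5]] z 86.3 yaw_b -89.9 t 22.6667 F [0.9 1.6 2.6]
s5 yellow [ 9.  19.3] 53.8156623840332 b [[30. 40.]] ext [21. 34.] [40. 46.]
s5 green [19.5 36. ] 12.39522933959961 b [[-21.5  83.9]] ext [-31.  72.] [ -5. 102.]
w10 pink [ 4.7 26.4] 67.3218002319336 b [[21.6 30.7]] ext [ 8. 28.] [35. 33.]
w10 yellow [ 1.7 23.6] 68.02611541748047 b [[-63.1 102.8]] ext [-75. 102.] [-51. 104.]
w10 green [27.7 38.6] 67.80567169189453 b [[-8.7 85. ]] ext [-28.  71.] [11. 99.]
```

```bash
python3 -m handwheel '-0.0756 -0.185 0.02 0 1; -0.0756 -0.185 0 0 1; -0.0756 -0.185 0 0 1; -0.0756 -0.185 0 0 1; -0.0756 -0.185 0 0 1; -0.0756 -0.185 0 0 1; -0.0756 -0.185 0 0 1; -0.0756 -0.185 0 0 1; -0.0756 -0.185 0 0 1; -0.0756 -0.185 0 0 1; -0.0756 -0.185 0 0 1; 0 0 0 0 1'; python3 st.py
python3 -m handwheel '0 0 1 0 1; 0 0 1 0 1; 0 0 1 0 1; -0.3 -0.8 0.5 1 1; -0.3 -0.8 0 1 1; -0.3 -0.8 0 1 1; 0 0 0 1 1; 0 0 0 1 1; 0 0 0 1 1; 0 0 0 1 1; 0 0 0 1 1; 0 0 0 1 1';python3 st.py
```

```text
clock: 23.77
eef_pos: [493.4, -273.7, 86.9]
eef_rot: [3.141, 0.0, -0.387]
wrist_force: [-0.1, -0.2, 0.2]
finger_gap: 0.4
finger_force: 0.0
b [[-10.   18.9]] z 86.9 yaw_b -90.0 t 23.7667 F [-0.1 -0.2  0.2]
clock: 24.77
eef_pos: [458.0, -368.3, 226.9]
eef_rot: [-3.141, 0.0, 0.404]
wrist_force: [-0.9, 0.7, 0.5]
finger_gap: 0.0
finger_force: 0.0
b [[ -7. -82.]] z 226.9 yaw_b -44.7 t 24.7667 F [-0.9  0.7  0.5]
```

```bash
python3 -m handwheel '0 0 0 1 1; 0 0 0 1 1; 0 0 0 1 1; 0 0 0 1 1; 0 0 0 1 1; 0 0 0 1 1; 0 0 0 1 1; 0 0 0 1 1; 0 0 0 0.9 1; 0 0 0 0 1';python3 - <<'E'
from m import *
shot('wrist','w11');p,d,i=shot('side','s6');import st
z=np.load('pics/w11.npz',allow_pickle=True);cv2.imwrite('pics/c5.png',np.hstack([z['p'][:,180:500,::-1],p[140:400,140:460][:, :, ::-1].repeat(1,0) if 0 else cv2.resize(p[190:400,190:430,::-1],(420,368))[:368] if 0 else np.vstack([cv2.resize(p[190:400,190:430,::-1],(420,368)),np.zeros((112,420,3),np.uint8)])]))
E
```

```text
clock: 25.6
eef_pos: [458.0, -368.3, 226.9]
eef_rot: [-3.141, -0.0, 1.18]
wrist_force: [0.3, -0.8, -0.1]
finger_gap: 0.5
finger_force: 0.0
b [[ -7.  -82.1]] z 226.9 yaw_b -0.6 t 25.7 F [-0.1  0.5  1.7]
```

View pics/c5.png

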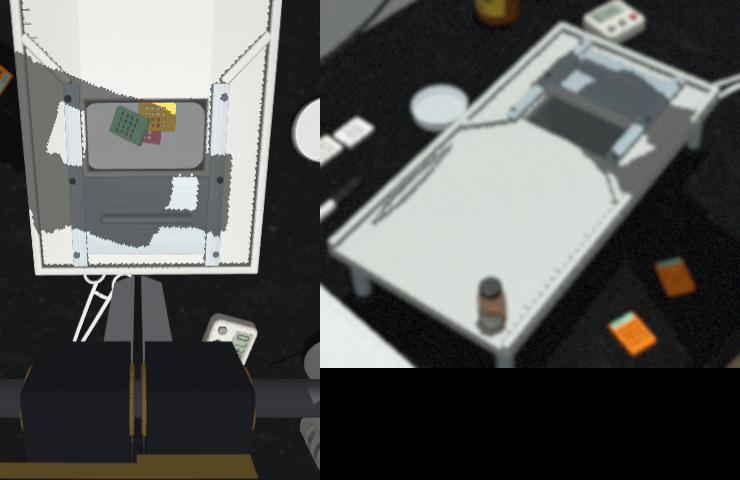

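The left panel shows green, yellow and pink together in the tub, at (130,125), (157,116) and (150,138). The right panel shows an empty board with the bottle and forceps in place. Now I shut the hatch.

```bash
python3 -m handwheel '0.086 -0.25 0 0 1; 0 0 0 0 1; 0 0 -1 0 1; 0 0 -1 0 1; 0 0 -0.7 0 1; 0 0 -0.4 0 1; 0 0 -0.15 0 1; 0 0 0 0 1; 0 0 0 0 1';python3 st.py
```

```text
clock: 26.45
eef_pos: [461.8, -378.6, 98.1]
eef_rot: [3.14, 0.0, 1.175]
wrist_force: [-0.0, 0.0, 0.6]
finger_gap: 0.4
finger_force: 0.0
b [[  0.4 -90.2]] z 98.1 yaw_b -0.5 t 26.45 F [-0.   0.   0.6]
```

```bash
python3 -m handwheel '0 0 -0.06 0 1; 0.0756 0.185 0 0 1; 0.0756 0.185 0 0 1; 0.0756 0.185 0 0 1; 0.0756 0.185 0 0 1; 0.0756 0.185 0 0 1; 0.0756 0.185 0 0 1; 0.0756 0.185 0 0 1; 0.0756 0.185 0 0 1; 0.0756 0.185 0 0 1';python3 st.py; python3 -m handwheel '0.019 0.046 0 0 1; 0.019 0.046 0 0 1'; python3 st.py
```

```text
clock: 27.28
eef_pos: [488.9, -311.0, 94.6]
eef_rot: [-3.141, 0.0, 1.176]
wrist_force: [-0.1, -1.6, 0.7]
finger_gap: 0.4
finger_force: 0.9
b [[ -0.  -17.3]] z 94.6 yaw_b -0.4 t 27.2833 F [-0.1 -1.6  0.7]
clock: 27.45
eef_pos: [490.3, -307.6, 94.6]
eef_rot: [-3.141, -0.0, 1.176]
wrist_force: [-1.0, -1.1, 0.4]
finger_gap: 0.7
finger_force: 0.7
b [[ -0.  -13.6]] z 94.6 yaw_b -0.4 t 27.45 F [-1.  -1.1  0.4]
```

```bash
python3 -m handwheel '0.019 0.046 0 0 1; 0.01 0.023 0 0 1'; python3 st.py; python3 -m handwheel '0.015 0.035 0 0 1; 0 0 0 0 1'; python3 st.py
```

```text
clock: 27.62
eef_pos: [490.6, -307.0, 94.6]
eef_rot: [3.142, 0.003, 1.176]
wrist_force: [-7.0, -16.4, -1.1]
finger_gap: 0.6
finger_force: 9.3
b [[ -0. -13.]] z 94.6 yaw_b -0.4 t 27.6167 F [ -7.  -16.4  -1.1]
clock: 27.78
eef_pos: [490.6, -306.9, 94.7]
eef_rot: [3.141, 0.005, 1.175]
wrist_force: [-9.6, -20.4, -0.8]
finger_gap: 0.5
finger_force: 11.2
b [[ -0.  -12.9]] z 94.7 yaw_b -0.5 t 27.7833 F [ -9.6 -20.4  -0.8]
```

```bash
python3 -m handwheel '0.012 0.03 0 0 1; 0 0 0 0 1'; python3 st.py; python3 -m handwheel '-0.06 -0.14 0 0 1; -0.08 -0.18 0 0 1; 0 0 0.5 0 1; 0 0 1 0 1; 0 0 1 0 1; 0 0 1 0 1; 0 0 1 0 1; -0.3 -0.7 0 0 1; 0 0 0 0 1; 0 0 0 0 1';python3 - <<'E'
from m import *
p,d,i=shot('wrist','w12');import st
q,_,_=shot('side','s7');q0,_,_=load('side0')
cv2.imwrite('pics/c6.png',np.hstack([cv2.resize(p[60:300,190:440,::-1],(480,460)),np.vstack([cv2.resize(x[200:290,310:425,::-1],(294,230)) for x in(q0,q)])]))
E
```

```text
clock: 27.95
eef_pos: [490.7, -306.8, 94.7]
eef_rot: [3.141, 0.007, 1.174]
wrist_force: [-12.0, -27.2, -2.1]
finger_gap: 0.5
finger_force: 15.0
b [[ -0.  -12.8]] z 94.7 yaw_b -0.5 t 27.95 F [-12.  -27.2  -2.1]
clock: 28.78
eef_pos: [474.3, -344.2, 274.4]
eef_rot: [-3.141, -0.0, 1.174]
wrist_force: [0.5, 0.5, 0.1]
finger_gap: 0.6
finger_force: 0.0
b [[ -1.1 -52.8]] z 273.9 yaw_b -0.5 t 28.8333 F [ 0.1  0.5 -0.5]
```

View pics/c6.png

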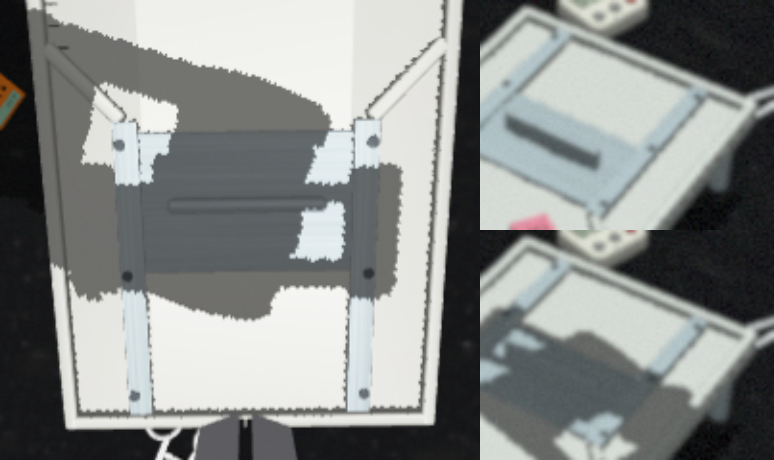

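The picture shows the hatch shut against its stop, with its left edge at the strip ends as at the start. The opening is covered and the board is clear. One numeric check before handing in.

```bash
python3 - <<'E'
from m import *
i=load('w12')[2];a=tob(plane(i,[(317.6,128.3),(317.6,201.4)],89))[:,1];print('hatch edges y',a)
b=tob(plane(load('w1')[2],[(343,206.8),(343,267.8)],89))[:,1];print('at start',b)
if abs(a.mean()-b.mean())<2.5: print(sign_off())
E
```

```text
hatch edges y [ 35.34361802 -36.40578867]
at start [ 33.57165353 -38.2312953 ]
the job is handed in; nothing more can be done
None
```

The job is handed in: the hatch was pushed open, all three cassettes went into the tub, the hatch was pushed back to its stop, and nothing else was moved, at about 29 s of the 67 s allowed.

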